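# Slide the pepper mill home into its bay

## Task

Push the tall, tippy dark-wood pepper mill across the worktop into the free bay of the blue condiment dock, beside the oil bottle, until it rests against the bay's back rail over its round mark. Keep it upright and sliding on the worktop all the way, without lifting it or letting it rock far over or fall, and then move away. Leave the oil bottle and everything else where it stands.

Things in the scene. Friction and masses are not known exactly. Their poses are not given: they have to be found in the camera images.
- mill: tall turned dark-wood pepper mill, loose, about 0.35 kg, 215 mm tall: round foot 64 mm across up to 45 mm high, a 40 mm waist at 85 to 125 mm, a 52 mm head at 150 to 180 mm, a 16 mm knob on top. Top-heavy: pushed by the foot below about 30 mm it slides; pushed at the waist or head it tips. Origin: centre of its underside; z upright
- dock: fixed blue dock: two bays of rails 30 mm high, 10 mm thick, on the bare worktop (no floor). Origin: on the worktop midway between bays, on the line of the centres of things that are home. +x points into the bays, y across. Bay centres y = -53, +53 mm; bays 88 mm wide inside. Back rail's face x = +32.5 mm; side rails run from it to the open mouth at x = -42 mm
- mill_mark: flat dark-wood and white ring mark, 60 mm across, 2 mm thin, seen only (nothing touches it), on the worktop in the free bay. Its origin is where the mill's centre lies when it is home against the back rail; its x axis points into the bay like the dock's
- oil: tall amber oil bottle with a blue label and a yellow cap, 62 mm across, 230 mm tall; it already stands in the other bay of the dock, leave it there. Origin: centre of its underside
- salt_cup: white ceramic salt cup, 70 mm across, 70 mm tall; bystander. Origin: centre of its underside
- spice: small glass spice jar with a red cap, 48 mm across, 95 mm tall; bystander. Origin: centre of its underside
- tin: short tin with a green label, 70 mm across, 55 mm tall, near the robot; bystander. Origin: centre of its underside
- roll: upright paper roll, 60 mm across, 120 mm tall; bystander. Origin: centre of its underside
- jar: wide glass jar with a wooden lid, 90 mm across, 120 mm tall; bystander. Origin: centre of its underside
Things that resemble listed ones, but are neither listed nor needed, are in the scene too. Leave any pink or red look-alike of the mill alone.

How it is judged:
By the outcome, as a careful person would: the job done as asked, in the order asked, and still so for the second after the job is handed in, with the robot touching nothing.
It also fails if it takes over 64 s, if anything falls off the work surface, if the arm or the gripper's body presses on something with over 40 N, if the wrist force passes 120 N, or if a joint passes its speed limit or range.

## Robot

A 6-joint arm with a two-finger parallel gripper is mounted at the origin on the work surface. World frame = base frame: x ahead of the robot, y to its left, z up, the work surface at z = 0. Lengths are in m, angles in rad, forces in N, time in s.
With the tool pointing down it reaches from about 0.4 to 0.925 m from the base axis. Payload 3.4 kg.
Tool frame: the origin (TCP) lies at the centre of the arm's flange, where the gripper is bolted on; the fingertips stand 173 mm ahead of it and the grasp point (between the pads) lies 155 mm ahead of it (arm.tcp_to_grasp is the distance from the TCP to the grasp point, in m); z points along the fingers, y is the line along which they close (so a half turn about z gives the same grasp; the last joint's range is limited). The gripper opens to 85 mm and grips with 20 to 120 N. Pads are 22 mm wide; open, the fingers measure 114 mm over their backs; the gripper's body (76 mm by 85 mm) begins 54 mm behind the grasp point. The pads swing forward as they close: fully open they stand 13 mm farther back than shut.
Start: joints at [1.198, 0.307, 1.506, -0, 1.328, -0.073], TCP at [0.17, 0.549, 0.405] pointing down, gripper open.
Joint ranges: [-3.12, 3.12], [-1.05, 2.28], [0.14, 2.33], [-1.42, 4.57], [0.1, 2.73], [-2.68, 2.68]. Speed limits (rad/s): [2.57, 2.57, 3.14, 3.14, 3.14, 3.14].

## Interface

Orientations are given as a unit quaternion [w, x, y, z].
In Python, from station import arm gives the robot as it stands.
- The arm moves only by the tool drive_tool, never from a script. Its argument "steps" is a list of rows, each an object with "twist": the turn, a rotation vector about the tool's x, y, z in rad, a list of three; "xyz": the shift along the tool's x, y, z in m, a list of three; "fingers": the gripper's target within -1 to 1 (shut at 1, half-way at 0, fully open at -1). In form: [{"twist": [wx, wy, wz], "xyz": [dx, dy, dz], "fingers": fingers}, ...]. A call has 1 to 12 rows; each row shifts and turns the commanded pose from where the row before left it, along the tool's axes as they then stand; what a row does not reach is not made up. A row lasts 1/12 s, in which the tool goes at most 41.7 mm and 7.16 degrees, less where a joint would pass 70% of its speed; a pose out of reach is approached as far as the arm can. A call with a gripper value outside its range is refused whole. The fingers move at their own pace and stop on an object; "grip_force" is the grip in N (left out, the last holds). Time passes only in rows, so rows that do not move let the fingers close. It gives the time, the measured TCP pose, the force, the opening and the grip force at its end, in the units of the state.
- arm.state(): the state, without advancing time (a new reading comes with each control period).
- arm.read_camera(name): name is "scene" or "top"; returns the picture (480x640x3 uint8, red, green, blue); there is no depth.
- arm.camera_info(name): a dict with "intrinsics" (3x3 intrinsics, pixels), "cam_to_world" (4x4, takes a point from camera to world coordinates). Camera axes: x right, y down, z forward; pixel columns grow to the right and rows downward; lengths in m; the calibration is good to about 2 mm. A picture is of the moment at which its call begins. camera_info takes no time and is no camera call.
- arm.close_job(): hands the job in; it is judged then, once.
The state is a dict: "t": time; "joint_pos": joint angles; "joint_velocities": joint speeds; "joint_efforts": joint torques, N m; "tool_pos": TCP position; "tool_rot": TCP orientation; "contact_force": force on the tool from outside, world axes, zero at the start; "moment": the same for the moment, N m; "width": finger opening in m; "grasp_force": force on a finger pad.
Only numpy, scipy, OpenCV 4.12 (cv2) and the standard library are available. Lean on these libraries where they do the work, as an engineer would, in place of code of your own. Each camera call takes 0.05 s, during which the arm holds its last target. There are 200 camera calls.

## Working session

There is one attempt and no reset: what is moved stays moved. The work goes in short steps, Python scripts to look and compute and a tool call to move; the robot and the scene stay as the last step left them, time stands still between calls to the robot, and variables do not carry over. Pictures are saved under pics/ and viewed, at most 11 in all, crops included, and the job is handed in when it is done.

Besides the shell and the picture viewer there is one more tool, called after ">>>" by a JSON object that holds its "fn" and its "kwargs", one argument or row to a line. drive_tool: Moves the arm, as the interface text tells. Its arguments: {"type":"object","properties":{"steps":{"type":"array","items":{"type":"object","properties":{"twist":{"type":"array","items":{"type":"number"}},"xyz":{"type":"array","items":{"type":"number"}},"fingers":{"type":"number"}}}},"grip_force":{"type":"number"}},"required":["steps"]}

```bash
mkdir -p pics
python3 - <<'E'
from station import arm
import cv2,numpy as np
for n in("scene","top"):
    im=arm.read_camera(n); cv2.imwrite(f"pics/{n}0.png",im[:,:,::-1]); c=arm.camera_info(n); print(n,np.round(c["intrinsics"],1).tolist(),np.round(c["cam_to_world"],3).tolist())
s=arm.state();print(s["t"],s["tool_pos"],s["tool_rot"],s["width"])
E
```

```text
scene [[490.4, 0.0, 316.5], [0.0, 490.4, 235.1], [0.0, 0.0, 1.0]] [[0.907, 0.348, -0.238, 0.829], [0.421, -0.731, 0.537, -0.519], [0.013, -0.587, -0.81, 0.955], [0.0, 0.0, 0.0, 1.0]]
top [[445.2, 0.0, 323.6], [0.0, 445.2, 244.5], [0.0, 0.0, 1.0]] [[0.022, -0.994, 0.105, 0.462], [-1.0, -0.024, -0.018, 0.091], [0.02, -0.105, -0.994, 0.937], [0.0, 0.0, 0.0, 1.0]]
0.1 [0.16973441 0.54904307 0.40387755] [-2.16056235e-04  1.49356555e-01  9.88782952e-01 -9.20614563e-04] 0.08562597458449833
```

View pics/scene0.png

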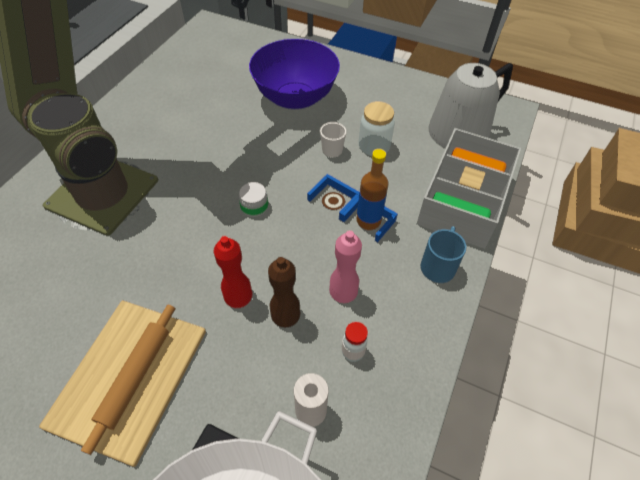

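View pics/top0.png

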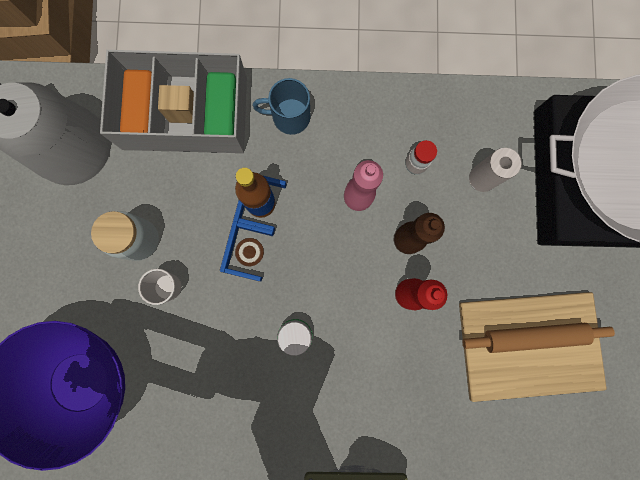

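The mill candidates are dark (scene 284,290; top 410,237), red (scene 232,272; top 420,294) and pink (scene 345,267; top 362,187). I choose the dark-wood one. The free bay has the mark at top (249,252).

```bash
cat > h.py <<'E'
from station import arm
import cv2,numpy as np
def ray(n,u,v,z):
    c=arm.camera_info(n);K=np.array(c["intrinsics"]);T=np.array(c["cam_to_world"])
    d=T[:3,:3]@np.linalg.inv(K)@[u,v,1];o=T[:3,3];return (o+d*(z-o[2])/d[2])[:2]
def proj(n,p):
    c=arm.camera_info(n);K=np.array(c["intrinsics"]);T=np.array(c["cam_to_world"])
    q=K@(T[:3,:3].T@(np.array(p)-T[:3,3]));return q[:2]/q[2]
def blob(im,roi,f):
    x0,y0,x1,y1=roi;s=im[y0:y1,x0:x1];h=cv2.cvtColor(s,cv2.COLOR_RGB2HSV).astype(int)
    m=f(h[...,0],h[...,1],h[...,2]).astype(np.uint8)
    n,l,st,ce=cv2.connectedComponentsWithStats(m);k=1+st[1:,4].argmax();M=(l==k).astype(np.uint8)
    return M,ce[k]+[x0,y0],st[k]+[x0,y0,0,0,0]
brown=lambda h,s,v:((h<18)|(h>170))&(s>90)&(v<110)
E
python3 - <<'E'
from h import *
t=arm.read_camera("top");s=arm.read_camera("scene")
for n,im,r in(("top",t,(380,200,455,265)),("scene",s,(262,250,310,335))):
    M,c,st=blob(im,r,brown);print(n,"mill",c,st)
    ys,xs=np.nonzero(M);xs=xs+r[0];ys=ys+r[1]
    if n=="scene":
        for y in range(st[1],st[1]+st[3],6):
            q=xs[ys==y];print(y,q.min(),q.max(),end="; ")
    else:
        e=xs<405;print("left edge x",xs.min(),"rows",ys[xs<xs.min()+3].mean(),"y range lower",ys[e].min(),ys[e].max())
M,c,st=blob(t,(232,236,266,268),lambda h,s,v:(s>60)&((h<25)|(h>165)));print("mark ring",c,st,ray("top",c[0],c[1],.002), "box",ray("top",st[0]+st[2]/2-.5,st[1]+st[3]/2-.5,.002))
M,c,st=blob(s,(315,188,350,213),lambda h,s,v:(s>60)&((h<25)|(h>165)));print("scene mark",c,st,ray("scene",*c,.002))
M,c,st=blob(t,(210,170,300,290),lambda h,s,v:(h>100)&(h<125)&(s>150));ys,xs=np.nonzero(M);P=np.c_[xs+210,ys+170];print("dock",st);
print("dock corners",cv2.boxPoints(cv2.minAreaRect(P.astype(np.float32))).tolist())
a=cv2.resize(t[165:305,210:460],None,fx=3,fy=3,interpolation=2);cv2.imwrite("pics/crop1.png",a[:,:,::-1])
E
```

```text
top mill [418.72401171 232.92240117] [ 394  213   51   41 1366]
left edge x 394 rows 238.73333333333332 y range lower 224 252
scene mill [283.23322884 293.07962382] [ 269  257   31   70 1595]
257 279 281; 263 272 291; 269 269 294; 275 269 294; 281 270 293; 287 274 291; 293 275 292; 299 272 297; 305 270 298; 311 271 299; 317 272 298; 323 276 294; mark ring [248.98639456 251.5170068 ] [235 238  29  29 294] [0.54240501 0.23031164] box [0.54138739 0.23024329]
scene mark [333.04379562 200.74452555] [322 192  23  18 137] [0.54173245 0.22826115]
dock [ 220  191   55   90 1224]
dock corners [[219.4440155029297, 270.5850830078125], [242.68052673339844, 183.44815063476562], [283.5726318359375, 194.35272216796875], [260.33612060546875, 281.4896545410156]]
```

View pics/crop1.png

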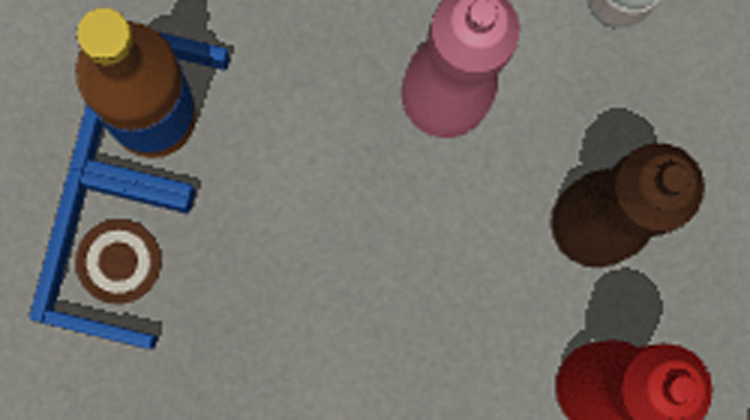

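The crop confirms the dark-wood mill: foot around top (408,238), knob at top (434.7,224.7). The bay opens to the right in the top image, with the mark at (249,252).

Run:
```python
from h import *
print("mill knob",ray("top",434.7,224.7,.214),ray("scene",281.5,259,.212),"head",ray("top",429.7,228,.168))
m=ray("top",434.7,224.7,.214);print("foot left edge pred @z.03",[proj("top",[m[0]+32e-3*np.cos(a),m[1]+32e-3*np.sin(a),.03]).round(1).tolist() for a in(np.pi/2,np.pi)], "scene foot",proj("scene",[*m,0.03]).round(1))
print("red",ray("top",210+680/3,165+387/3,.214),"pink",ray("top",210+483/3,165+12/3,.214))
print("spice",ray("top",425,151,.095),"roll",ray("top",505,162,.12),"tin",ray("top",295,338,.055))
a,b=ray("top",219.4,270.6,.03),ray("top",260.3,281.5,.03);c=ray("top",242.7,183.4,.03)
d=a-b;print("axis",d/np.linalg.norm(d),np.degrees(np.arctan2(d[1],d[0])),"back rail perp", np.degrees(np.arctan2(*(c-a)[::-1])))
```

```text
mill knob [ 0.57567634 -0.10488779] [ 0.57614379 -0.10181518] head [ 0.57685368 -0.10850119]
foot left edge pred @z.03 [[395.2, 237.6], [410.7, 253.5]] scene foot [284.5 307.4]
red [ 0.46207826 -0.10755421] pink [0.66689366 0.00139746]
spice [ 0.73956041 -0.11873143] roll [ 0.71412738 -0.26508322] tin [0.3710042  0.12651829]
axis [0.2351126  0.97196814] 76.40173998770636 back rail perp -12.347250268225372
```

>>> {"fn": "drive_tool", "kwargs": {
  "steps": [
    {"twist":[0,0,0.1],"xyz":[-0.02,-0.03,0],"fingers":0},
    {"twist":[0,0,0.1],"xyz":[-0.02,-0.03,0],"fingers":0}
  ]
}}

```text
t: 0.37
tool_pos: [0.1872, 0.4801, 0.4041]
tool_rot: [0.0, 0.249, 0.969, 0.0]
contact_force: [-0.0, -0.7, 0.4]
width: 0.0641
grasp_force: 0.0
```

>>> {"fn": "drive_tool", "kwargs": {
  "steps": [
    {"twist":[0,0,0.1225],"xyz":[0,0,-0.008],"fingers":0},
    {"twist":[0,0,0.1225],"xyz":[0,0,-0.008],"fingers":0},
    {"twist":[0,0,0.1225],"xyz":[0,0,-0.008],"fingers":0},
    {"twist":[0,0,0.1225],"xyz":[0,0,-0.008],"fingers":0},
    {"twist":[0,0,0.1225],"xyz":[0,0,-0.008],"fingers":0},
    {"twist":[0,0,0.1225],"xyz":[0,0,-0.008],"fingers":0},
    {"twist":[0,0,0.1225],"xyz":[0,0,-0.008],"fingers":0},
    {"twist":[0,0,0.1225],"xyz":[0,0,-0.008],"fingers":0}
  ]
}}

```text
t: 1.03
tool_pos: [0.1868, 0.4792, 0.4689]
tool_rot: [0.0, 0.676, 0.736, -0.0]
contact_force: [-0.7, 0.2, 0.9]
width: 0.0423
grasp_force: 0.0
```

>>> {"fn": "drive_tool", "kwargs": {
  "steps": [
    {"xyz":[-0.0318,0.014,0],"twist":[0,0,0],"fingers":0},
    {"xyz":[-0.0318,0.014,0],"twist":[0,0,0],"fingers":0},
    {"xyz":[-0.0318,0.014,0],"twist":[0,0,0],"fingers":0},
    {"xyz":[-0.0318,0.014,0],"twist":[0,0,0],"fingers":0},
    {"xyz":[-0.0318,0.014,0],"twist":[0,0,0],"fingers":0},
    {"xyz":[-0.0318,0.014,0],"twist":[0,0,0],"fingers":0},
    {"xyz":[-0.0318,0.014,0],"twist":[0,0,0],"fingers":0},
    {"xyz":[-0.0318,0.014,0],"twist":[0,0,0],"fingers":0},
    {"xyz":[-0.0318,0.014,0],"twist":[0,0,0],"fingers":0},
    {"xyz":[-0.0318,0.014,0],"twist":[0,0,0],"fingers":0},
    {"xyz":[-0.0318,0.014,0],"twist":[0,0,0],"fingers":0},
    {"xyz":[-0.0318,0.014,0],"twist":[0,0,0],"fingers":0}
  ]
}}

```text
t: 2.03
tool_pos: [0.389, 0.1129, 0.4688]
tool_rot: [0.0, 0.674, 0.739, 0.0]
contact_force: [0.8, 1.1, 1.1]
width: 0.0425
grasp_force: 0.0
```

>>> {"fn": "drive_tool", "kwargs": {
  "steps": [
    {"xyz":[-0.0318,0.014,0],"twist":[0,0,0],"fingers":0},
    {"xyz":[-0.0318,0.014,0],"twist":[0,0,0],"fingers":0},
    {"xyz":[-0.0318,0.014,0],"twist":[0,0,0],"fingers":0},
    {"xyz":[-0.0318,0.014,0],"twist":[0,0,0],"fingers":0},
    {"xyz":[-0.0318,0.014,0],"twist":[0,0,0],"fingers":0},
    {"xyz":[-0.0318,0.014,0],"twist":[0,0,0],"fingers":0},
    {"xyz":[-0.0318,0.014,0],"twist":[0,0,0],"fingers":0},
    {"xyz":[-0.0318,0.014,0],"twist":[0,0,0],"fingers":0},
    {"xyz":[-0.0318,0.014,0],"twist":[0,0,0],"fingers":0},
    {"xyz":[-0.0318,0.014,0],"twist":[0,0,0],"fingers":0},
    {"xyz":[-0.0318,0.014,0],"twist":[0,0,0],"fingers":0},
    {"xyz":[-0.0318,0.014,0],"twist":[0,0,0],"fingers":0}
  ]
}}

```text
t: 3.03
tool_pos: [0.5913, -0.2518, 0.4683]
tool_rot: [-0.0, 0.674, 0.738, -0.0]
contact_force: [1.3, -0.2, -0.1]
width: 0.043
grasp_force: 0.0
```

>>> {"fn": "drive_tool", "kwargs": {
  "steps": [
    {"xyz":[0,0,0],"twist":[0,0.105,0],"fingers":0},
    {"xyz":[0,0,0],"twist":[0,0.105,0],"fingers":0},
    {"xyz":[0,0,0],"twist":[0,0.105,0],"fingers":0},
    {"xyz":[0,0,0],"twist":[0,0.105,0],"fingers":0},
    {"xyz":[0,0,0],"twist":[0,0.105,0],"fingers":0},
    {"xyz":[0,0,0],"twist":[0,0,0],"fingers":0}
  ]
}}

```text
t: 3.53
tool_pos: [0.5908, -0.2517, 0.4666]
tool_rot: [-0.194, 0.652, 0.712, 0.176]
contact_force: [0.3, 0.5, -0.6]
width: 0.0426
grasp_force: 0.0
```

```bash
cat >> h.py <<'E'
from scipy.spatial.transform import Rotation as R
def st(mill=None):
    s=arm.state();q=s["tool_rot"];r=R.from_quat([q[1],q[2],q[3],q[0]]).as_matrix()
    print("t %.2f"%s["t"],"tcp",np.round(s["tool_pos"],4),"J",np.round(s["joint_pos"],3),"F",np.round(s["contact_force"],1),"w %.3f"%s["width"])
    tip=np.array(s["tool_pos"])+.173*r[:,2]
    print("tip",tip.round(4),"z",r[:,2].round(3),"az %.1f tilt %.1f"%(np.degrees(np.arctan2(r[1,2],r[0,2])),np.degrees(np.arccos(-r[2,2]))),"y",r[:,1].round(3));return s,r,tip
E
python3 -c "
from h import *
st()"
```

```text
t 3.53 tcp [ 0.5908 -0.2517  0.4666] J [-0.59   0.457  1.177  0.419  1.839 -0.634] F [ 0.3  0.5 -0.6] w 0.043
tip [ 0.5826 -0.1646  0.3174] z [-0.047  0.503 -0.863] az 95.4 tilt 30.4 y [ 0.996  0.089 -0.003]
```

>>> {"fn": "drive_tool", "kwargs": {
  "steps": [
    {"xyz":[-0.0126,0,0.0216],"twist":[0,0,0],"fingers":0},
    {"xyz":[-0.0126,0,0.0216],"twist":[0,0,0],"fingers":0},
    {"xyz":[-0.0126,0,0.0216],"twist":[0,0,0],"fingers":0},
    {"xyz":[-0.0126,0,0.0216],"twist":[0,0,0],"fingers":0},
    {"xyz":[-0.0126,0,0.0216],"twist":[0,0,0],"fingers":0},
    {"xyz":[-0.0126,0,0.0216],"twist":[0,0,0],"fingers":0},
    {"xyz":[-0.0126,0,0.0216],"twist":[0,0,0],"fingers":0},
    {"xyz":[-0.0126,0,0.0216],"twist":[0,0,0],"fingers":0},
    {"xyz":[-0.0126,0,0.0216],"twist":[0,0,0],"fingers":0},
    {"xyz":[-0.0126,0,0.0216],"twist":[0,0,0],"fingers":0},
    {"xyz":[-0.0126,0,0.0216],"twist":[0,0,0],"fingers":0},
    {"xyz":[0,0,0],"twist":[0,0,0],"fingers":0}
  ]
}}

```text
t: 4.53
tool_pos: [0.5892, -0.25, 0.1889]
tool_rot: [-0.194, 0.651, 0.713, 0.173]
contact_force: [-0.5, -0.0, 0.2]
width: 0.0429
grasp_force: 0.0
```

```bash
python3 -c "
from h import *
st()
a=arm.read_camera('scene')[180:440,150:470];cv2.imwrite('pics/s1.png',cv2.resize(a,None,fx=2.3,fy=2.3)[:,:,::-1])"
```

```text
t 4.53 tcp [ 0.5892 -0.25    0.1889] J [-0.588  0.695  1.488  0.409  1.334 -0.852] F [-0.5 -0.   0.2] w 0.043
tip [ 0.5801 -0.1636  0.0393] z [-0.053  0.499 -0.865] az 96.0 tilt 30.1 y [ 0.996  0.093 -0.007]
```

View pics/s1.png

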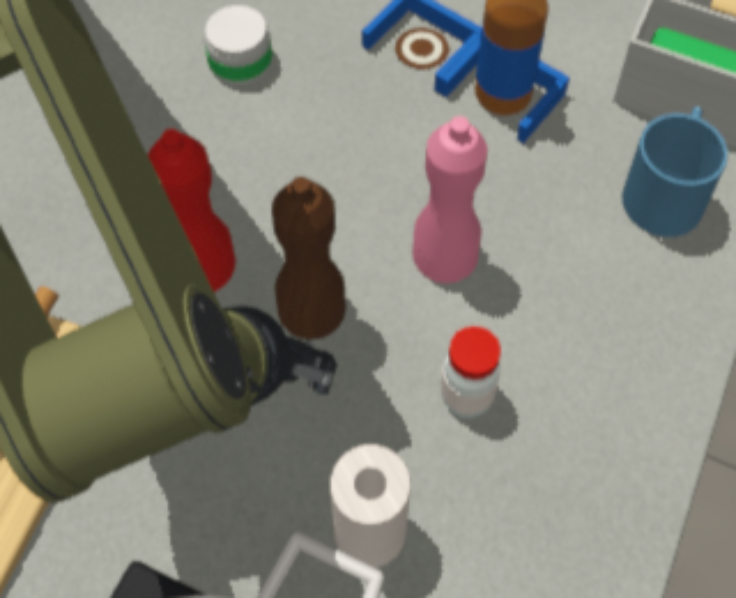

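Scene view: the open fingers hang just behind the dark mill's foot (crop 320,372). Nothing is touched, and the forearm passes well above the red mill. I go lower.

>>> {"fn": "drive_tool", "kwargs": {
  "steps": [
    {"xyz":[-0.005,0,0.0086],"twist":[0,0,0],"fingers":0},
    {"xyz":[-0.005,0,0.0086],"twist":[0,0,0],"fingers":0},
    {"xyz":[-0.0025,0,0.0043],"twist":[0,0,0],"fingers":0},
    {"xyz":[0,0,0],"twist":[0,0,0],"fingers":0}
  ]
}}

```text
t: 4.92
tool_pos: [0.5907, -0.251, 0.1683]
tool_rot: [-0.192, 0.651, 0.713, 0.175]
contact_force: [0.4, -0.7, -0.9]
width: 0.043
grasp_force: 0.0
```

```bash
python3 -c "
from h import *
s,r,tip=st()
for n in('top','scene'):
  a=arm.read_camera(n); u=proj(n,[.578,-.14,0.03]).astype(int)
  b=cv2.resize(a[u[1]-50:u[1]+50,u[0]-65:u[0]+65],(520,400),interpolation=2)
  globals()[n]=b
cv2.imwrite('pics/s2.png',cv2.resize(np.vstack([top,scene]),(390,600))[:,:,::-1])"
```

```text
t 4.92 tcp [ 0.5907 -0.251   0.1683] J [-0.589  0.721  1.498  0.416  1.297 -0.87 ] F [ 0.4 -0.7 -0.9] w 0.043
tip [ 0.5827 -0.1646  0.0186] z [-0.046  0.499 -0.865] az 95.3 tilt 30.1 y [ 0.996  0.091 -0.001]
```

View pics/s2.png

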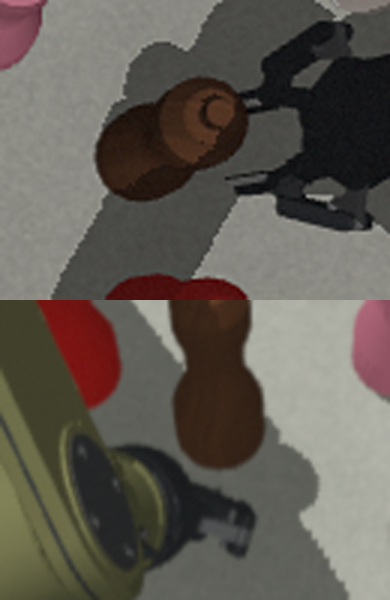

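>>> {"fn": "drive_tool", "kwargs": {
  "steps": [
    {"xyz":[-0.0013,0,0.0022],"twist":[0,0,0],"fingers":0},
    {"xyz":[-0.0013,0,0.0022],"twist":[0,0,0],"fingers":0},
    {"xyz":[0.003,0,0.00173],"twist":[0,0,0],"fingers":0},
    {"xyz":[0.003,0,0.00173],"twist":[0,0,0],"fingers":0},
    {"xyz":[0.003,0,0.00173],"twist":[0,0,0],"fingers":0},
    {"xyz":[0.003,0,0.00173],"twist":[0,0,0],"fingers":0},
    {"xyz":[0.003,0,0.00173],"twist":[0,0,0],"fingers":0},
    {"xyz":[0.003,0,0.00173],"twist":[0,0,0],"fingers":0},
    {"xyz":[0.003,0,0.00173],"twist":[0,0,0],"fingers":0},
    {"xyz":[0.003,0,0.00173],"twist":[0,0,0],"fingers":0},
    {"xyz":[0.003,0,0.00173],"twist":[0,0,0],"fingers":0},
    {"xyz":[0.003,0,0.00173],"twist":[0,0,0],"fingers":0}
  ]
}}

```text
t: 6.02
tool_pos: [0.5879, -0.2168, 0.1638]
tool_rot: [-0.191, 0.651, 0.713, 0.175]
contact_force: [0.0, -2.2, 1.0]
width: 0.0426
grasp_force: 1.3
```

```bash
cat >> h.py <<'E'
def mill(roi=None):
    # knob/head/foot extents from the top view: left edge of the foot (z .03) and whole dark-brown blob
    im=arm.read_camera("top");h=cv2.cvtColor(im,cv2.COLOR_RGB2HSV).astype(int)
    return im
E
python3 -c "
from h import *
s,r,tip=st()
a=arm.read_camera('scene');b=arm.read_camera('top')
A=cv2.resize(a[230:330,220:350],(520,400),interpolation=2);B=cv2.resize(b[190:290,370:500],(520,400),interpolation=2)
cv2.imwrite('pics/s3.png',cv2.resize(np.vstack([B,A]),(390,600))[:,:,::-1])
M,c,k=blob(b,(350,200,455,265),brown);print(c,k)"
```

```text
t 6.02 tcp [ 0.5879 -0.2168  0.1638] J [-0.549  0.708  1.549  0.437  1.247 -0.857] F [ 0.  -2.2  1. ] w 0.043
tip [ 0.5801 -0.1307  0.014 ] z [-0.045  0.498 -0.866] az 95.2 tilt 30.0 y [0.996 0.091 0.001]
[415.98305085 232.57921887] [ 392  212   50   42 1357]
```

View pics/s3.png

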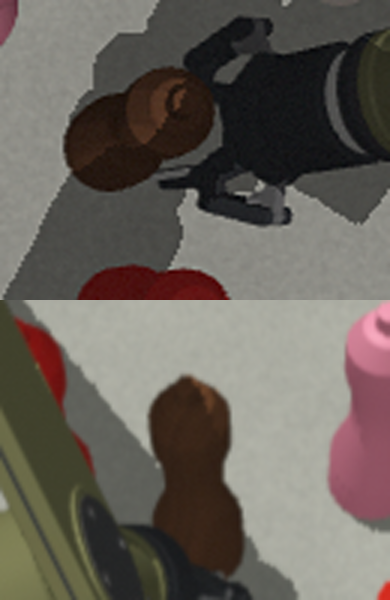

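>>> {"fn": "drive_tool", "kwargs": {
  "steps": [
    {"xyz":[0.0025,-0.0006,0.00145],"twist":[0,0,0],"fingers":0},
    {"xyz":[0.0035,-0.0009,0.002],"twist":[0,0,0],"fingers":0},
    {"xyz":[0.0045,-0.0011,0.0026],"twist":[0,0,0],"fingers":0},
    {"xyz":[0.005,-0.0013,0.0029],"twist":[0,0,0],"fingers":0},
    {"xyz":[0.005,-0.0013,0.0029],"twist":[0,0,0],"fingers":0},
    {"xyz":[0.005,-0.0013,0.0029],"twist":[0,0,0],"fingers":0},
    {"xyz":[0.005,-0.0013,0.0029],"twist":[0,0,0],"fingers":0},
    {"xyz":[0.005,-0.0013,0.0029],"twist":[0,0,0],"fingers":0},
    {"xyz":[0.005,-0.0013,0.0029],"twist":[0,0,0],"fingers":0},
    {"xyz":[0.005,-0.0013,0.0029],"twist":[0,0,0],"fingers":0},
    {"xyz":[0.004,-0.001,0.0023],"twist":[0,0,0],"fingers":0},
    {"xyz":[0.002,-0.0005,0.0012],"twist":[0,0,0],"fingers":0}
  ]
}}

```text
t: 7.12
tool_pos: [0.5688, -0.1576, 0.1637]
tool_rot: [-0.192, 0.651, 0.713, 0.175]
contact_force: [0.8, -1.7, -0.8]
width: 0.0424
grasp_force: 1.1
```

```bash
python3 -c "
from h import *
s,r,tip=st()
h=r[:,2]*[1,1,0];h/=np.linalg.norm(h);print('mill est',tip+.031*h)
a=arm.read_camera('scene');b=arm.read_camera('top')
m=(tip+.031*h)[:2];out=[]
for n,im in(('top',b),('scene',a)):
  u=proj(n,[*m,.09]).astype(int);print(n,'foot pred',proj(n,[*m,.03]),'knob pred',proj(n,[*m,.214]),'foot left',proj(n,[*(m+[0,.032]),.03]))
  M,c,k=blob(im,(u[0]-45,u[1]-40,u[0]+45,u[1]+40),brown);print(c,k)
  out.append(cv2.resize(im[u[1]-50:u[1]+50,u[0]-65:u[0]+65],(390,300),interpolation=2))
cv2.imwrite('pics/s4.png',np.vstack(out)[:,:,::-1])"
```

```text
t 7.12 tcp [ 0.5688 -0.1576  0.1637] J [-0.484  0.669  1.653  0.475  1.169 -0.842] F [ 0.8 -1.7 -0.8] w 0.042
tip [ 0.5607 -0.0711  0.0141] z [-0.046  0.5   -0.865] az 95.3 tilt 30.1 y [ 0.996  0.091 -0.001]
mill est [ 0.55786909 -0.04026546  0.0140528 ]
top foot pred [379.37170873 245.87423304] knob pred [395.61242062 234.46490118] foot left [363.82352521 245.50706919]
[385.09739715 241.91183879] [ 364  223   44   39 1191]
scene foot pred [290.75491636 280.2605975 ] knob pred [287.84303556 230.11761501] foot left [297.23583554 268.99839581]
[290.12568306 260.54957065] [ 276  229   29   67 1281]
```

View pics/s4.png

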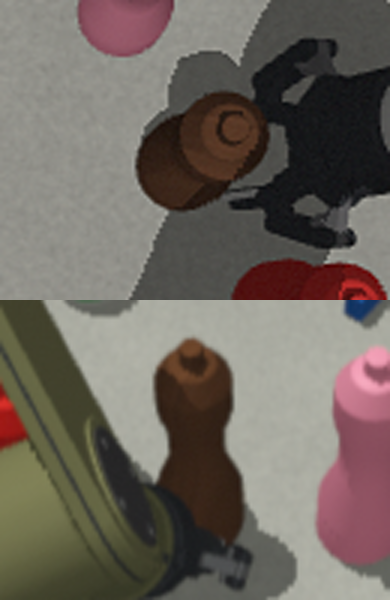

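>>> {"fn": "drive_tool", "kwargs": {
  "steps": [
    {"xyz":[0.0025,-0.0006,0.00145],"twist":[0,0,0],"fingers":0},
    {"xyz":[0.004,-0.001,0.0023],"twist":[0,0,0],"fingers":0},
    {"xyz":[0.0053,-0.0013,0.00305],"twist":[0,0,0],"fingers":0},
    {"xyz":[0.0058,-0.0014,0.00335],"twist":[0,0,0],"fingers":0},
    {"xyz":[0.0058,-0.0014,0.00335],"twist":[0,0,0],"fingers":0},
    {"xyz":[0.0058,-0.0014,0.00335],"twist":[0,0,0],"fingers":0},
    {"xyz":[0.0058,-0.0014,0.00335],"twist":[0,0,0],"fingers":0},
    {"xyz":[0.0058,-0.0014,0.00335],"twist":[0,0,0],"fingers":0},
    {"xyz":[0.0058,-0.0014,0.00335],"twist":[0,0,0],"fingers":0},
    {"xyz":[0.0058,-0.0014,0.00335],"twist":[0,0,0],"fingers":0},
    {"xyz":[0.0058,-0.0014,0.00335],"twist":[0,0,0],"fingers":0},
    {"xyz":[0.0058,-0.0014,0.00335],"twist":[0,0,0],"fingers":0}
  ]
}}

```text
t: 8.22
tool_pos: [0.5468, -0.0856, 0.1638]
tool_rot: [-0.192, 0.651, 0.713, 0.175]
contact_force: [0.6, -1.6, -0.2]
width: 0.0428
grasp_force: 1.1
```

>>> {"fn": "drive_tool", "kwargs": {
  "steps": [
    {"xyz":[0.0058,-0.0014,0.00335],"twist":[0,0,0],"fingers":0},
    {"xyz":[0.0058,-0.0014,0.00335],"twist":[0,0,0],"fingers":0},
    {"xyz":[0.0058,-0.0014,0.00335],"twist":[0,0,0],"fingers":0},
    {"xyz":[0.0058,-0.0014,0.00335],"twist":[0,0,0],"fingers":0},
    {"xyz":[0.0058,-0.0014,0.00335],"twist":[0,0,0],"fingers":0},
    {"xyz":[0.0058,-0.0014,0.00335],"twist":[0,0,0],"fingers":0},
    {"xyz":[0.0058,-0.0014,0.00335],"twist":[0,0,0],"fingers":0},
    {"xyz":[0.0058,-0.0014,0.00335],"twist":[0,0,0],"fingers":0},
    {"xyz":[0.0045,-0.0011,0.0026],"twist":[0,0,0],"fingers":0},
    {"xyz":[0.003,-0.0008,0.0017],"twist":[0,0,0],"fingers":0},
    {"xyz":[0.0015,-0.0004,0.0009],"twist":[0,0,0],"fingers":0}
  ]
}}

```text
t: 9.13
tool_pos: [0.5274, -0.0232, 0.1639]
tool_rot: [-0.192, 0.651, 0.713, 0.175]
contact_force: [-0.1, -1.9, -0.5]
width: 0.0427
grasp_force: 1.0
```

```bash
cat >> h.py <<'E'
def chk(save=None):
    s,r,tip=st();h=r[:,2]*[1,1,0];h/=np.linalg.norm(h);m=(tip+.031*h)[:2]
    T=np.array([.542,.230]);d=np.array([np.cos(np.radians(77)),np.sin(np.radians(77))]);e=T-m
    print("mill est",m.round(4),"to go along bay %.4f, right %.4f"%(e@d,e@[d[1],-d[0]]))
    out=[]
    for n in('top','scene'):
        im=arm.read_camera(n);u=proj(n,[*m,.09]).astype(int)
        M,c,k=blob(im,(u[0]-45,u[1]-40,u[0]+45,u[1]+40),brown);print(n,c,k,'foot left pred',proj(n,[*(m+[0,.032]),.03]),'bottom pred',proj(n,[m[0]-.032,m[1],.03]),'knob',proj(n,[*m,.214]))
        out.append(cv2.resize(im[u[1]-60:u[1]+60,u[0]-80:u[0]+80],(400,300),interpolation=2))
    if save: cv2.imwrite(save,np.vstack(out)[:,:,::-1])
E
python3 -c "
from h import *
chk()"
```

```text
t 9.13 tcp [ 0.5274 -0.0232  0.1639] J [-0.3    0.602  1.846  0.584  0.998 -0.79 ] F [-0.1 -1.9 -0.5] w 0.043
tip [0.5194 0.0632 0.0142] z [-0.046  0.499 -0.865] az 95.3 tilt 30.1 y [ 0.996  0.091 -0.   ]
mill est [0.5166 0.0941] to go along bay 0.1382, right -0.0058
top [313.97129736 261.99081515] [299 244  31  36 871] foot left pred [297.77462286 264.11818084] bottom pred [313.10347807 280.2149554 ] knob [313.23908957 257.65635204]
scene [300.92870722 204.58555133] [ 288  175   26   66 1052] foot left pred [306.59354576 219.41360852] bottom pred [288.54883103 224.47151349] knob [299.51668758 175.49658795]
```

>>> {"fn": "drive_tool", "kwargs": {
  "steps": [
    {"xyz":[0.0013,-0.0043,0.00075],"twist":[-0.016,0,0.0277],"fingers":0},
    {"xyz":[0.0013,-0.0043,0.00075],"twist":[-0.016,0,0.0277],"fingers":0},
    {"xyz":[0.0013,-0.0043,0.00075],"twist":[-0.016,0,0.0277],"fingers":0},
    {"xyz":[0.0013,-0.0043,0.00075],"twist":[-0.016,0,0.0277],"fingers":0},
    {"xyz":[0.0013,-0.0043,0.00075],"twist":[-0.016,0,0.0277],"fingers":0},
    {"xyz":[0.0013,-0.0043,0.00075],"twist":[-0.016,0,0.0277],"fingers":0},
    {"xyz":[0.0013,-0.0043,0.00075],"twist":[-0.016,0,0.0277],"fingers":0},
    {"xyz":[0.0013,-0.0043,0.00075],"twist":[-0.016,0,0.0277],"fingers":0},
    {"xyz":[0.0013,-0.0043,0.00075],"twist":[-0.016,0,0.0277],"fingers":0},
    {"xyz":[0.0013,-0.0043,0.00075],"twist":[-0.016,0,0.0277],"fingers":0},
    {"xyz":[0,0,0],"twist":[0,0,0],"fingers":0}
  ]
}}

```text
t: 10.15
tool_pos: [0.4845, -0.0059, 0.164]
tool_rot: [-0.162, 0.757, 0.599, 0.203]
contact_force: [-0.3, -1.3, 0.1]
width: 0.0427
grasp_force: 0.5
```

```bash
python3 -c "
from h import *
chk('pics/s5.png')"
```

```text
t 10.15 tcp [ 0.4845 -0.0059  0.164 ] J [-0.308  0.548  2.019  0.781  0.789 -0.698] F [-0.3 -1.3  0.1] w 0.043
tip [0.504  0.0787 0.0143] z [ 0.113  0.489 -0.865] az 77.0 tilt 30.1 y [ 0.973 -0.229 -0.002]
mill est [0.511  0.1089] to go along bay 0.1250, right 0.0030
top [305.82909931 264.74249423] [291 247  31  36 866] foot left pred [290.4270188  266.67847879] bottom pred [305.74761187 282.79838144] knob [304.0584123  260.85412551]
scene [301.05254902 204.13882353] [ 288  169   26   71 1275] foot left pred [307.16669272 214.23366717] bottom pred [289.26952139 219.20918534] knob [300.24855049 169.86830429]
```

View pics/s5.png

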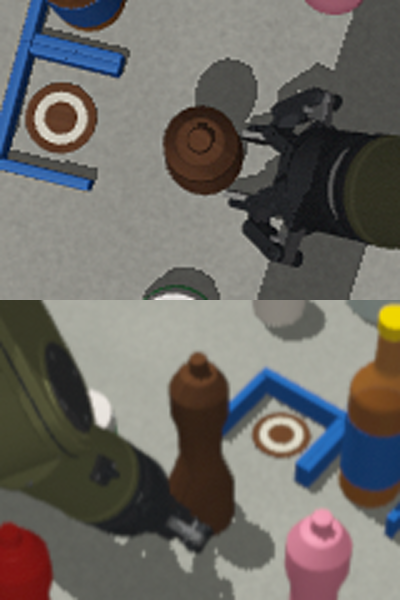

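Mill upright at top-crop (203,150), lined up with the bay mark at (62,117).

>>> {"fn": "drive_tool", "kwargs": {
  "steps": [
    {"xyz":[0.002,0.0002,0.0012],"twist":[0,0,0],"fingers":0},
    {"xyz":[0.0035,0.0003,0.002],"twist":[0,0,0],"fingers":0},
    {"xyz":[0.0048,0.0003,0.0028],"twist":[0,0,0],"fingers":0},
    {"xyz":[0.0048,0.0003,0.0028],"twist":[0,0,0],"fingers":0},
    {"xyz":[0.0048,0.0003,0.0028],"twist":[0,0,0],"fingers":0},
    {"xyz":[0.0048,0.0003,0.0028],"twist":[0,0,0],"fingers":0},
    {"xyz":[0.0048,0.0003,0.0028],"twist":[0,0,0],"fingers":0},
    {"xyz":[0.0048,0.0003,0.0028],"twist":[0,0,0],"fingers":0},
    {"xyz":[0.0048,0.0003,0.0028],"twist":[0,0,0],"fingers":0},
    {"xyz":[0.0048,0.0003,0.0028],"twist":[0,0,0],"fingers":0},
    {"xyz":[0.0035,0,0.002],"twist":[0,0,0],"fingers":0},
    {"xyz":[0.002,0,0.0012],"twist":[0,0,0],"fingers":0}
  ]
}}

```text
t: 11.25
tool_pos: [0.5017, 0.049, 0.1638]
tool_rot: [-0.161, 0.756, 0.601, 0.203]
contact_force: [-1.4, -3.1, 2.0]
width: 0.0426
grasp_force: 1.9
```

```bash
python3 -c "
from h import *
chk('pics/s6.png')"
```

```text
t 11.25 tcp [0.5017 0.049  0.1638] J [-0.187  0.553  2.001  0.825  0.75  -0.622] F [-1.4 -3.1  2. ] w 0.043
tip [0.5213 0.1335 0.0141] z [ 0.113  0.488 -0.865] az 76.9 tilt 30.1 y [ 0.974 -0.226 -0.   ]
mill est [0.5283 0.1637] to go along bay 0.0677, right -0.0016
top [271.95465787 254.56718879] [ 235  237   61   37 1213] foot left pred [263.74700333 257.57731678] bottom pred [278.97096838 273.65421052] knob [270.6481435  249.46917456]
scene [318.49626556 188.90705394] [ 307  155   26   71 1205] foot left pred [323.15323751 200.80010425] bottom pred [305.76291097 205.56278933] knob [318.96240585 155.36564199]
```

View pics/s6.png

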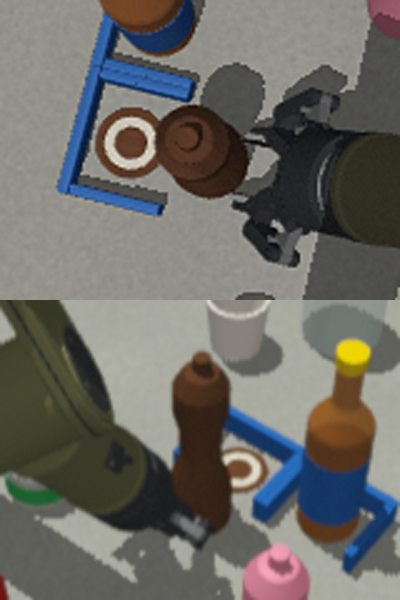

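The mill (top-crop 205,150) is on the bay axis at the mouth with clearance on both sides. I continue straight.

>>> {"fn": "drive_tool", "kwargs": {
  "steps": [
    {"xyz":[0.002,-0.0001,0.0012],"twist":[0,0,0],"fingers":0},
    {"xyz":[0.0035,-0.0001,0.002],"twist":[0,0,0],"fingers":0},
    {"xyz":[0.0045,-0.0002,0.0026],"twist":[0,0,0],"fingers":0},
    {"xyz":[0.0052,-0.0002,0.003],"twist":[0,0,0],"fingers":0},
    {"xyz":[0.0052,-0.0002,0.003],"twist":[0,0,0],"fingers":0},
    {"xyz":[0.0052,-0.0002,0.003],"twist":[0,0,0],"fingers":0},
    {"xyz":[0.0052,-0.0002,0.003],"twist":[0,0,0],"fingers":0},
    {"xyz":[0.0052,-0.0002,0.003],"twist":[0,0,0],"fingers":0},
    {"xyz":[0.0052,-0.0002,0.003],"twist":[0,0,0],"fingers":0},
    {"xyz":[0.0045,0,0.0026],"twist":[0,0,0],"fingers":0},
    {"xyz":[0.003,0,0.0017],"twist":[0,0,0],"fingers":0},
    {"xyz":[0.0015,0,0.0009],"twist":[0,0,0],"fingers":0}
  ]
}}

```text
t: 12.35
tool_pos: [0.5131, 0.1059, 0.1638]
tool_rot: [-0.162, 0.756, 0.601, 0.203]
contact_force: [-1.1, -2.5, 0.7]
width: 0.043
grasp_force: 1.7
```

```bash
python3 -c "
from h import *
chk('pics/s7.png')"
```

```text
t 12.35 tcp [0.5131 0.1059 0.1638] J [-0.067  0.559  1.98   0.862  0.71  -0.539] F [-1.1 -2.5  0.7] w 0.043
tip [0.5327 0.1904 0.0141] z [ 0.113  0.488 -0.865] az 77.0 tilt 30.1 y [ 0.974 -0.226 -0.001]
mill est [0.5396 0.2206] to go along bay 0.0097, right 0.0002
top [247.09160305 248.51823579] [ 226  230   43   38 1179] foot left pred [235.97091624 251.3843465 ] bottom pred [251.10620029 267.43912756] knob [235.88166223 241.71984367]
scene [333.18876207 172.59701493] [ 322  139   23   72 1139] foot left pred [336.62994115 186.58575127] bottom pred [319.74084805 191.12887653] knob [334.64923186 140.12174968]
```

View pics/s7.png

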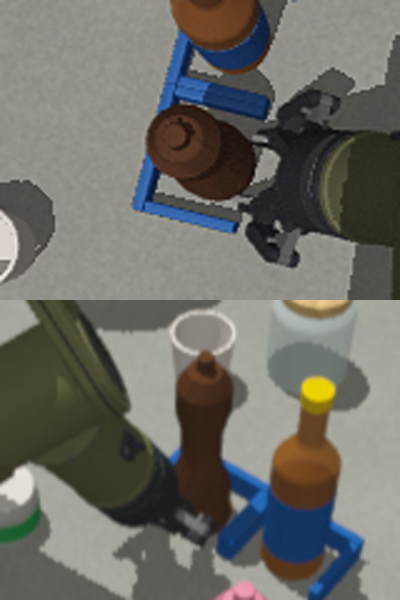

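In the bay, upright, with about 10 mm to go. I finish gently, watching the force.

>>> {"fn": "drive_tool", "kwargs": {
  "steps": [
    {"xyz":[0.001,0,0.0006],"twist":[0,0,0],"fingers":0},
    {"xyz":[0.001,0,0.0006],"twist":[0,0,0],"fingers":0},
    {"xyz":[0.001,0,0.0006],"twist":[0,0,0],"fingers":0},
    {"xyz":[0.001,0,0.0006],"twist":[0,0,0],"fingers":0},
    {"xyz":[0.001,0,0.0006],"twist":[0,0,0],"fingers":0},
    {"xyz":[0.001,0,0.0006],"twist":[0,0,0],"fingers":0},
    {"xyz":[0.001,0,0.0006],"twist":[0,0,0],"fingers":0}
  ]
}}

```text
t: 13.03
tool_pos: [0.5152, 0.1132, 0.1637]
tool_rot: [-0.161, 0.757, 0.6, 0.203]
contact_force: [-0.4, -2.4, 0.8]
width: 0.0429
grasp_force: 1.8
```

>>> {"fn": "drive_tool", "kwargs": {
  "steps": [
    {"xyz":[0.0009,0,0.0005],"twist":[0,0,0],"fingers":0},
    {"xyz":[0.0009,0,0.0005],"twist":[0,0,0],"fingers":0}
  ]
}}

```text
t: 13.2
tool_pos: [0.5156, 0.1152, 0.1638]
tool_rot: [-0.161, 0.756, 0.6, 0.203]
contact_force: [-0.7, -2.8, 1.5]
width: 0.0426
grasp_force: 1.7
```

>>> {"fn": "drive_tool", "kwargs": {
  "steps": [
    {"xyz":[0.0009,0,0.0005],"twist":[0,0,0],"fingers":0},
    {"xyz":[0.0009,0,0.0005],"twist":[0,0,0],"fingers":0}
  ]
}}

```text
t: 13.37
tool_pos: [0.5161, 0.1173, 0.1638]
tool_rot: [-0.161, 0.756, 0.6, 0.203]
contact_force: [-1.0, -2.9, 1.2]
width: 0.043
grasp_force: 1.7
```

```bash
python3 -c "
from h import *
chk()"
```

```text
t 13.37 tcp [0.5161 0.1173 0.1638] J [-0.044  0.562  1.973  0.867  0.702 -0.519] F [-1.  -2.9  1.2] w 0.043
tip [0.5357 0.2017 0.014 ] z [ 0.113  0.488 -0.865] az 76.9 tilt 30.1 y [ 0.974 -0.227 -0.   ]
mill est [0.5427 0.2319] to go along bay -0.0020, right -0.0003
top [241.14854772 246.7186722 ] [ 219  228   45   39 1205] foot left pred [230.45416017 249.75939833] bottom pred [245.57042173 265.8070675 ] knob [228.9770623  239.68767387]
scene [336.21809955 169.04434389] [ 325  136   23   72 1105] foot left pred [339.5343584  183.93200528] bottom pred [322.7415347  188.43465666] knob [338.01401989 137.28867532]
```

>>> {"fn": "drive_tool", "kwargs": {
  "steps": [
    {"xyz":[0.0009,0,0.0005],"twist":[0,0,0],"fingers":0},
    {"xyz":[0.0009,0,0.0005],"twist":[0,0,0],"fingers":0}
  ]
}}

```text
t: 13.63
tool_pos: [0.5165, 0.1192, 0.1638]
tool_rot: [-0.161, 0.756, 0.6, 0.203]
contact_force: [0.5, -1.7, 0.4]
width: 0.0424
grasp_force: 1.7
```

>>> {"fn": "drive_tool", "kwargs": {
  "steps": [
    {"xyz":[0.0009,0,0.0005],"twist":[0,0,0],"fingers":0},
    {"xyz":[0.0009,0,0.0005],"twist":[0,0,0],"fingers":0}
  ]
}}

```text
t: 13.8
tool_pos: [0.5167, 0.1204, 0.1637]
tool_rot: [-0.16, 0.756, 0.601, 0.203]
contact_force: [-3.8, -13.3, 6.1]
width: 0.0429
grasp_force: 7.0
```

```bash
python3 -c "
from h import *
chk()"
```

```text
t 13.80 tcp [0.5167 0.1204 0.1637] J [-0.036  0.562  1.971  0.866  0.699 -0.512] F [ -3.8 -13.3   6.1] w 0.043
tip [0.5364 0.2044 0.0138] z [ 0.114  0.486 -0.867] az 76.8 tilt 29.9 y [ 0.974 -0.227  0.001]
mill est [0.5434 0.2346] to go along bay -0.0048, right -0.0003
top [240.20829943 246.55410903] [ 218  228   46   38 1229] foot left pred [229.13163913 249.3803008 ] bottom pred [244.2433785  265.42633721] knob [227.32189758 239.21357057]
scene [336.75068744 168.41796517] [ 326  135   22   72 1091] foot left pred [340.21909185 183.29665605] bottom pred [323.44919756 187.78964606] knob [338.80665311 136.61093877]
```

Contact with the back rail felt (14 N). I back straight away, then go up.

>>> {"fn": "drive_tool", "kwargs": {
  "steps": [
    {"xyz":[-0.0015,0,-0.0009],"twist":[0,0,0],"fingers":0},
    {"xyz":[-0.0026,0,-0.0015],"twist":[0,0,0],"fingers":0},
    {"xyz":[-0.0043,0,-0.0025],"twist":[0,0,0],"fingers":0},
    {"xyz":[-0.0078,0,-0.0045],"twist":[0,0,0],"fingers":0},
    {"xyz":[-0.0087,0,-0.005],"twist":[0,0,0],"fingers":0},
    {"xyz":[-0.0087,0,-0.005],"twist":[0,0,0],"fingers":0},
    {"xyz":[-0.0087,0,-0.005],"twist":[0,0,0],"fingers":0},
    {"xyz":[-0.0087,0,-0.005],"twist":[0,0,0],"fingers":0},
    {"xyz":[-0.0087,0,-0.005],"twist":[0,0,0],"fingers":0},
    {"xyz":[-0.0087,0,-0.005],"twist":[0,0,0],"fingers":0}
  ]
}}

```text
t: 14.73
tool_pos: [0.4988, 0.0431, 0.1637]
tool_rot: [-0.161, 0.757, 0.6, 0.203]
contact_force: [0.0, 0.4, -0.6]
width: 0.0428
grasp_force: 0.0
```

>>> {"fn": "drive_tool", "kwargs": {
  "steps": [
    {"xyz":[0.01,0,-0.0173],"twist":[0,0,0],"fingers":0},
    {"xyz":[0.01,0,-0.0173],"twist":[0,0,0],"fingers":0},
    {"xyz":[0.01,0,-0.0173],"twist":[0,0,0],"fingers":0},
    {"xyz":[0.01,0,-0.0173],"twist":[0,0,0],"fingers":0},
    {"xyz":[0.01,0,-0.0173],"twist":[0,0,0],"fingers":0},
    {"xyz":[0.01,0,-0.0173],"twist":[0,0,0],"fingers":0},
    {"xyz":[0.01,0,-0.0173],"twist":[0,0,0],"fingers":0},
    {"xyz":[0.01,0,-0.0173],"twist":[0,0,0],"fingers":0},
    {"xyz":[0,0,0],"twist":[0,0,0],"fingers":0}
  ]
}}

```text
t: 15.48
tool_pos: [0.5, 0.0435, 0.3271]
tool_rot: [-0.159, 0.756, 0.601, 0.206]
contact_force: [0.5, -0.7, 0.2]
width: 0.0428
grasp_force: 0.0
```

```bash
python3 -c "
from h import *
st()
b=arm.read_camera('top');a=arm.read_camera('scene')
M,c,k=blob(b,(205,215,275,280),brown);print(c,k)
M,c,k=blob(a,(318,130,352,215),brown);print(c,k)
for n in('top','scene'): print(proj(n,[.542,.23,.214]),proj(n,[.542,.262,.03]))
A=a[90:330,200:440];B=b[120:360,170:410]
cv2.imwrite('pics/s8.png',cv2.resize(np.hstack([B,A]),(800,400),interpolation=2)[:,:,::-1])"
```

```text
t 15.48 tcp [0.5    0.0435 0.3271] J [-0.199  0.287  1.845  0.608  1.073 -0.285] F [ 0.5 -0.7  0.2] w 0.043
tip [0.5207 0.1278 0.1775] z [ 0.12   0.488 -0.865] az 76.2 tilt 30.1 y [ 0.974 -0.228  0.006]
[240.26835237 246.6451876 ] [ 218  228   46   38 1226]
[335.3495935  174.62158167] [ 322  136   26   74 1353]
[230.13530242 240.14554688] [231.37964343 250.12567458]
[337.3698419  137.73801344] [338.97778998 184.35330666]
```

View pics/s8.png

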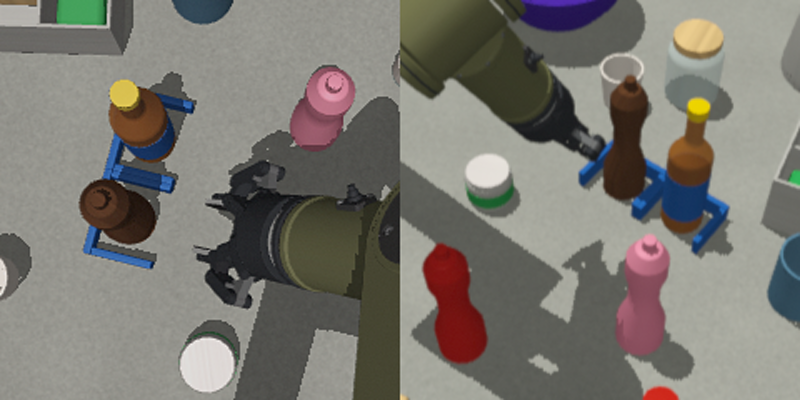

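The mill stands upright in the free bay against the back rail. The oil bottle and the other things in view are undisturbed, and the robot is clear.

```bash
python3 -c "
from station import arm
print(arm.close_job())"
```

```text
the job is handed in; nothing more can be done
None
```

The pepper mill stands upright in the dock's free bay, against the back rail and over its mark; the arm is clear, the oil bottle and everything else look undisturbed in the last pictures, and the job is handed in at about 16 s.

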